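# Clear the oil can and hold the spray-can cage open

### The arm

A 6-joint arm with a two-finger parallel gripper is mounted at the origin on the work surface. World frame = base frame: x ahead of the robot, y to its left, z up, the work surface at z = 0. Lengths are in m, angles in rad, forces in N, time in s.
With the tool pointing down it reaches from about 0.4 to 0.825 m from the base axis. Payload 7 kg.
Tool frame: the origin (TCP) lies between the finger pads; the fingertips stand 17 mm ahead of it and the grasp point (between the pads) lies 2 mm behind it; z points along the fingers, y is the line along which they close (so a half turn about z gives the same grasp; the last joint's range is limited). The gripper opens to 88 mm and grips with 3 to 60 N. Pads are 19 mm wide; open, the fingers measure 130 mm over their backs; the gripper's body (78 mm by 193 mm) begins 47 mm behind the grasp point.
Start: joints at [1.555, 0.359, 0.012, 0, -1.224, -0.288], TCP at [0.202, 0.644, 0.244] pointing down, gripper open.
Joint ranges: [-3.07, 3.07], [-1.43, 2.12], [-1.02, 1.25], [-3.03, 1.67], [-3.05, -0], [-3.03, 3.03]. Speed limits (rad/s): [2.39, 2.39, 3.01, 3.14, 3.14, 3.14].

### API

Orientations are given as a unit quaternion [w, x, y, z].
In Python, from cell import arm gives the robot as it stands.
- The arm moves only by the tool step_arm, never from a script. Its argument "rows" is a list of rows, each an object with "travel": the shift along the world's x, y, z in cm, a list of three; "yaw": the turn about the world's z in degrees. A call has 1 to 12 rows; each row shifts and turns the commanded pose from where the row before left it; what a row does not reach is not made up. A row lasts 1/12 s, in which the tool goes at most 41.7 mm and 7.16 degrees, less where a joint would pass 70% of its speed; a pose out of reach is approached as far as the arm can. A call is refused whole if a number of a shift passes 4.17 or a number of a turn 7.16, either way. A call with a gripper value outside its range is refused whole. "claw" is the gripper's target within -1 to 1 (fully open at 1, half-way at 0, shut at -1), set as the call begins (left out, the last holds). The fingers move at their own pace and stop on an object; the grip force is fixed at half the most. Time passes only in rows, so rows that do not move let the fingers close. It gives the time, the measured TCP pose, the force, the opening and the grip force at its end, in the units of the state.
- arm.sense(): the state, without advancing time (a new reading comes with each control period).
- arm.read_camera(name): name is "scene" or "top" or "wrist"; returns the picture (420x560x3 uint8, red, green, blue); there is no depth.
- arm.get_calibration(name): a dict with "K" (3x3 intrinsics, pixels), "R" (3x3) and "t" (3): a world point X has camera coordinates R X + t. Camera axes: x right, y down, z forward; pixel columns grow to the right and rows downward; lengths in m; the calibration is good to about 2 mm. A picture is of the moment at which its call begins: read the wrist's pose just before it. get_calibration takes no time and is no camera call; for the wrist camera it gives the pose at the moment of the call.
- arm.hand_in(): hands the job in; it is judged then, once.
The state is a dict: "time_s": time; "joint_positions": joint angles; "joint_vel": joint speeds; "joint_efforts": joint torques, N m; "ee_pos": TCP position; "tcp_rot": TCP orientation; "contact_force": force on the tool from outside, world axes, zero at the start; "torque": the same for the moment, N m; "finger_gap": opening from 0.0 (shut) to 1.0 (fully open); "finger_force": force on a finger pad.
Only numpy, scipy, OpenCV 4.12 (cv2) and the standard library are available. Lean on these libraries where they do the work, as an engineer would, in place of code of your own. Each camera call takes 0.05 s, during which the arm holds its last target. There are 200 camera calls.

### The job

The oil can on its drip stand is in the way of the spray-can cage's gate: lift it off without tipping it and stand it upright on the rubber mat. Then squeeze the two tabs of the inner catch together until it is fully drawn (it stands on the cage's roof rail, nearer the hinge), next squeeze the two tabs of the outer catch (on the gate, near its free end) and swing the gate out past its check until it is wide open. The gate closes itself, so finish while still holding it wide open with the fingers; the can stays standing on the mat and everything else stays where it is.

Things in the scene. Friction and masses are not known exactly. Their poses are not given: they have to be found in the camera images.
- cage: Bench-top cage of grey steel tube and wire mesh for spray cans, 332 mm wide, 221 mm deep, 255 mm high, fixed; place and yaw vary. Origin on the bench, at the middle of its width, 21 mm behind the gate's outer face; its x axis points from the gate to the back, y along the shut gate from the hinge to the free end, z up.
- gate (a joint): Angle of the gate, rad: 0 shut, grows as it swings out of the front (anticlockwise from above); stop at 1.5, wide open means beyond 1.25. A damped spring pulls it shut (at the outer catch about 1 N shut, 2.5 N wide). A sprung ball check resists from about 0.48 to 0.7 (5 to 6 N there); let go beyond, the gate falls back to rest at about 0.9.
- gate_leaf: The gate: a mesh leaf 282 mm long from the hinge to its free end, 18 mm thick, from 45 mm to 255 mm above the bench. Origin on the hinge axis at bench level, y axis along the gate to the free end. It carries the outer catch and, beside the inner catch, a low keeper ear.
- gate_hinge (a point): Point on the gate's upright hinge axis at the height of the cage's top (255 mm above the bench), axes as the cage's.
- inner_catch_grip (a point): Middle of the inner catch, 297 mm above the bench, between two upright steel tabs on the fixed front rail of the roof, 105 mm from the hinge. Tabs 22 mm wide, 6 thick, 262 to 314 mm above the bench; outer faces 60 mm apart along the cage's y, 40 when squeezed; geared, both move in to this point. A bolt and its keeper beside them reach 276 mm up: keep fingertips above. Axes as the cage's.
- inner_catch (a joint): How far each tab of the inner catch is squeezed in, in m: 0 bolt shot, 0.010 fully drawn (free of the gate from about 0.008). Stiff slide: about 6 N of squeeze, and it stays where it is left.
- outer_catch_grip (a point): Middle of the outer catch, 297 mm above the bench, between two upright steel tabs on top of the gate, 225 mm from the hinge; moves with the gate. Tabs as the inner catch's: outer faces 60 mm apart along the gate, 40 when squeezed, geared together, both move in to this point. Its y axis points along the gate to the free end.
- outer_catch (a joint): How far each tab of the outer catch is squeezed in, in m: 0 bolt shot, 0.010 fully drawn (free of the frame from about 0.008). Sprung: 5 N of squeeze to start, 10 N when fully in, and it shoots back when let go.
- oil_can: Round steel oil can, 80 mm diameter, 0.3 to 0.6 kg, body 124 mm high with a short spout leaning out to its -x side (66 mm from the axis) and a bail handle over the top. Loose; origin at the centre of its underside. It starts on the drip stand.
- can_handle (a point): Middle of the oil can's handle: a level black bar 14 mm thick and 62 mm long, 166 mm above the can's underside, along the can's x axis (this point's x axis). There are 35 mm of free space under it.
- stand: Fixed drip stand before the gate, 112 mm square, platform 26 mm above the bench inside a rim 6 mm higher; the gate clears it but not the can. Origin on the bench under its centre.
- mat: Flat square rubber bench mat, 150 mm square and 4 mm thick, fixed on the bench; it may lie in either of two places. Origin at the centre of its underside.
- socket_tray: Black tray of sockets, 110 by 130 mm, 30 mm high, loose, a bystander that lies in the other of the two places. Origin at the centre of its underside.
- spray0: Spray can inside the cage, 62 mm diameter, 174 mm high, loose; a bystander. Origin at the centre of its underside.
- spray1: Another spray can like it inside the cage; a bystander.
- spray2: A third spray can like it inside the cage; a bystander.
- wrench: Wrench lying flat on the bench, a bystander. Origin under its middle.
- screwdriver: Screwdriver lying flat on the bench, a bystander; the gate passes over it. Origin under its middle.
- tape: Roll of black tape, 90 mm across, 24 mm high, a bystander. Origin at the centre of its underside.
- screw_jar: Clear screw jar, 64 mm diameter, 85 mm high, a bystander. Origin at the centre of its underside.
There are look-alikes about, which are no part of the job. There is more than one size of the oil_can; the job needs the middle-sized.

How it is judged:
On the way, in this order (a step that is already met when the one before it is completed fails the run):
1. the oil can stands upright on the rubber mat, let go (horizontal distance between oil_can and mat below 0.04 m and height (world z) of oil_can below 0.009 m and angle between oil_can's own z axis and vertical below 0.1 rad and contact force between the fingers and oil_can below 0.1 N), for 0.2 s.
2. the inner catch is drawn while the gate is shut (value of joint inner_catch above 0.0085 m and value of joint gate below 0.05 rad), for 0.2 s.
3. then the outer catch is squeezed while the gate is shut (value of joint outer_catch above 0.0085 m and value of joint gate below 0.15 rad), for 0.1 s.
4. the gate is swung past its check (value of joint gate above 1 rad), for 0.1 s.
At the end, for the whole second after the job is handed in: The gate stands still and wide open (joint beyond 1.25 rad of its 1.5), held there by the fingers (more than 1 N on the gate or its catch) and by nothing else; the inner catch is still drawn; the oil can stands upright and still on the rubber mat, its centre within 40 mm of the mat's (value of joint gate above 1.25 rad and velocity of joint gate between -0.1 and 0.1 rad/s and contact force between the fingers and gate_leaf above 1 N and contact force between oil_can and gate_leaf below 0.3 N and value of joint inner_catch above 0.008 m and horizontal distance between oil_can and mat below 0.04 m and height (world z) of oil_can below 0.009 m and angle between oil_can's own z axis and vertical below 0.1 rad and linear speed of oil_can below 0.02 m/s); the arm keeps its last pose, push and grip.
It fails at once if the oil can is tipped by more than about 30 degrees (angle between oil_can's own z axis and vertical above 0.52 rad).
It fails at once if the gate strikes the oil can (contact force between oil_can and gate_leaf above 3 N).
It fails at once if a bystander is moved by more than 20 mm (distance of any of socket_tray, spray0, spray1, spray2, wrench, screwdriver, tape, screw_jar from where it was at the start of the episode above 0.02 m).
It also fails if it takes over 70 s, if anything falls off the work surface, if the arm or the gripper's body presses on something with over 40 N, if the wrist force passes 120 N, or if a joint passes its speed limit or range.

## Working session

There is one attempt and no reset: what is moved stays moved. The work goes in short steps, Python scripts to look and compute and a tool call to move; the robot and the scene stay as the last step left them, time stands still between calls to the robot, and variables do not carry over. Pictures are saved under pics/ and viewed, at most 10 in all, crops included, and the job is handed in when it is done.

Besides the shell and the picture viewer there is one more tool, called after "Emit:" by a JSON object that holds its "name" and its "arguments". step_arm: Moves the arm, as the interface text tells. Its arguments: {"type":"object","properties":{"rows":{"type":"array"},"claw":{"type":"number"}},"required":["rows"]}

```bash
mkdir -p pics; ls
python3 - <<'E'
from cell import arm
import cv2,numpy as np
print(arm.sense())
for n in ("scene","top"):
    im=arm.read_camera(n); c=arm.get_calibration(n)
    cv2.imwrite(f"pics/{n}0.png",im[:,:,::-1]); np.savez(f"pics/{n}.npz",**{k:np.array(c[k]) for k in("K","R","t")})
    print(n,c)
E
```

```text
pics
{'time_s': 0.0, 'joint_positions': array([ 1.55507299e+00,  3.59395276e-01,  1.10476899e-02, -3.59858044e-04,
       -1.22409951e+00, -2.88099621e-01]), 'joint_vel': array([ 0.00011792, -0.00143959, -0.0003089 ,  0.00037831,  0.00123309,
        0.00023299]), 'joint_efforts': array([-4.48739020e-04, -5.82718492e+01,  2.93047822e+01,  6.99728340e+00,
        6.86799089e-03, -1.69589175e-04]), 'ee_pos': array([0.20182234, 0.64362975, 0.24261063]), 'tcp_rot': array([ 8.40710068e-04,  9.88473998e-01, -1.51388394e-01, -5.55459408e-05]), 'contact_force': array([ 0.34527558, -0.29894795,  0.59610006]), 'torque': array([0.02411245, 0.00814577, 0.01220732]), 'finger_force': 0.0, 'finger_gap': 0.9985128840825065}
scene {'K': array([[398.66624877,   0.        , 282.44356018],
       [  0.        , 398.66624877, 209.81534631],
       [  0.        ,   0.        ,   1.        ]]), 'R': array([[ 0.4593342 ,  0.88813331,  0.0152093 ],
       [ 0.65052681, -0.32468866, -0.68658004],
       [-0.60483631,  0.32526375, -0.72689513]]), 't': array([-0.25851921, -0.18772131,  1.73299823])}
top {'K': array([[398.82543861,   0.        , 277.00735265],
       [  0.        , 398.82543861, 209.67109603],
       [  0.        ,   0.        ,   1.        ]]), 'R': array([[-0.02952372, -0.99956093,  0.00250931],
       [-0.98247371,  0.0285566 , -0.1842008 ],
       [ 0.18404826, -0.00790363, -0.98288543]]), 't': array([0.03803622, 0.52784984, 1.17070716])}
```

View pics/scene0.png

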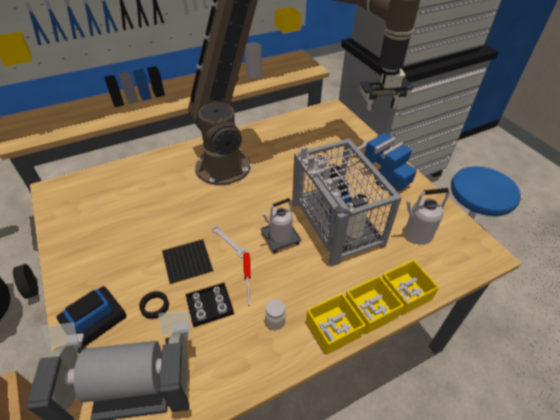

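View pics/top0.png

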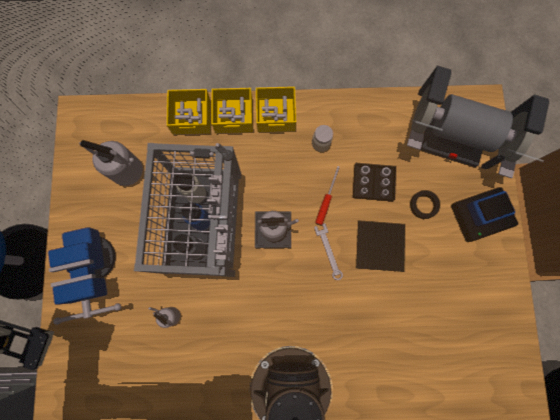

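Scene: cage left of centre in the top view (gate on its right edge, u≈230), can on stand at (272,230), mat at (381,246), socket tray at (374,182). Zooming in for detail.

Run:
```python
import cv2
im=cv2.imread("pics/top0.png")
c=im[135:285,130:330]; cv2.imwrite("pics/crop1.png",cv2.resize(c,None,fx=4,fy=4,interpolation=cv2.INTER_CUBIC))
im=cv2.imread("pics/scene0.png")
c=im[130:280,240:440]; cv2.imwrite("pics/crop2.png",cv2.resize(c,None,fx=4,fy=4,interpolation=cv2.INTER_CUBIC))
```

```text
(no output)
```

View pics/crop1.png

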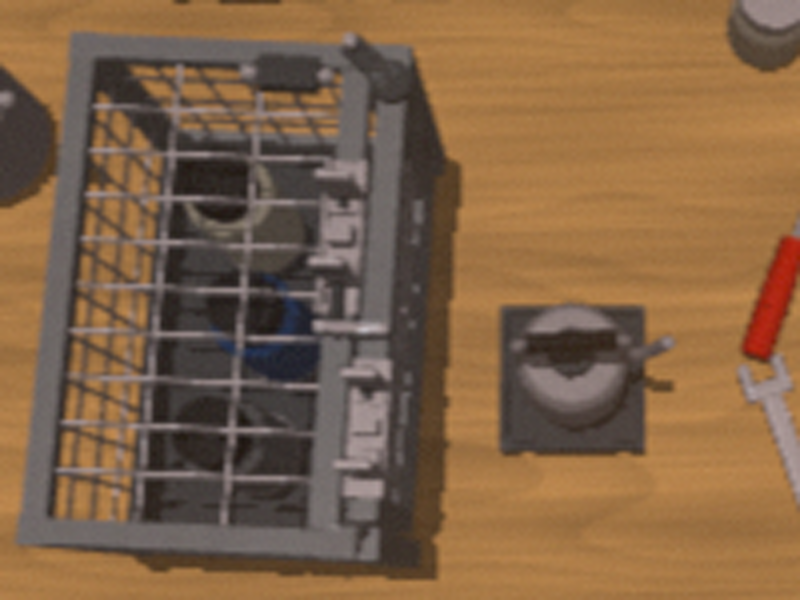

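View pics/crop2.png

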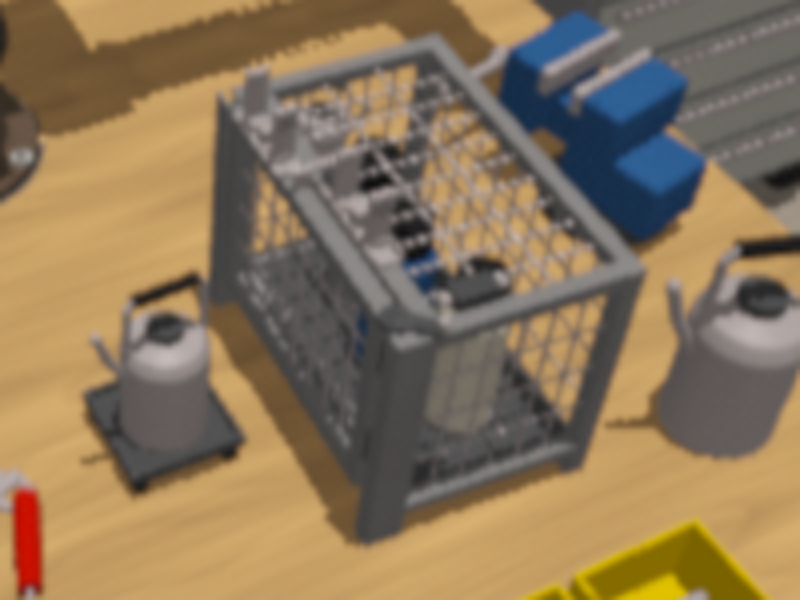

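The close crops (crop1, top view, 4x) show:
- The hinge cap is at about (395,85).
- The inner tabs' tops are at about (341,172) and (331,262).
- The outer tabs' tops are at about (366,375) and (358,466).
- The can's black bar runs (525,347)–(618,347), with the spout to the right.
- In the scene view the can handle runs (135,298)–(197,280).

```bash
cat > h.py <<'E'
import numpy as np, cv2
def cal(n):
    d=np.load(f"pics/{n}.npz"); return d["K"],d["R"],d["t"]
def ray(c,u,v,z):
    K,R,t=c; d=R.T@np.linalg.inv(K)@[u,v,1]; o=-R.T@t
    return o+d*(z-o[2])/d[2]
def proj(c,X):
    K,R,t=c; p=K@(R@np.array(X)+t); return p[:2]/p[2]
E
python3 - <<'E'
from h import *
T=cal("top");S=cal("scene"); np.set_printoptions(precision=4,suppress=True)
c1=lambda x,y:(130+x/4-.4,135+y/4-.4)
c2=lambda x,y:(240+x/4-.4,130+y/4-.4)
for n,p,z in [("hA",(525,347),.192),("hB",(618,347),.192),("inner1",(341,172),.314),("inner2",(331,262),.314),("out1",(366,375),.314),("out2",(358,466),.314),("hinge",(397,85),.258),
 ("cageBL",(77,40),.255),("cageBR",(30,535),.255),("cageFR",(375,550),.255),("cageFL",(403,55),.255),("st1",(502,308),.032),("st2",(643,308),.032),("st3",(643,450),.032),("st4",(502,450),.032)]:
    print(n,ray(T,*c1(*p),z))
for n,p,z in [("ShA",(135,299),.192),("ShB",(197,279),.192),("St_out_far",(257,70),.314),("St_out2",(285,112),.314),("hingetop",(405,320),.255)]:
    print(n,ray(S,*c2(*p),z))
print("mat",np.mean([ray(T,*p,.004) for p in[(359.5,222.5),(405,224.5),(405,270),(357,268)]],0), [ray(T,*p,.004) for p in[(359.5,222.5),(405,224.5),(405,270),(357,268)]])
print("spout",ray(T,*c1(668,345),.14))
print("tray",ray(T,374,182,.03))
print("screwdr",ray(T,337,170,0),ray(T,318,225,.02),"wr",ray(T,337,276,0))
E
```

```text
hA [0.4714 0.0679 0.192 ]
hB [0.4696 0.0057 0.192 ]
inner1 [0.5623 0.1726 0.314 ]
inner2 [0.5069 0.1786 0.314 ]
out1 [0.4381 0.1579 0.314 ]
out2 [0.3846 0.1628 0.314 ]
hinge [0.635  0.1447 0.258 ]
cageBL [0.6726 0.3535 0.255 ]
cageBR [0.3532 0.3729 0.255 ]
cageFR [0.3378 0.1608 0.255 ]
cageFL [0.6563 0.141  0.255 ]
st1 [0.5278 0.0904 0.032 ]
st2 [ 0.5246 -0.0187  0.032 ]
st3 [ 0.4147 -0.0148  0.032 ]
st4 [0.4179 0.0926 0.032 ]
ShA [0.4692 0.0114 0.192 ]
ShB [0.4715 0.068  0.192 ]
St_out_far [0.3827 0.168  0.314 ]
St_out2 [0.4406 0.1614 0.314 ]
hingetop [0.6357 0.1583 0.255 ]
mat [ 0.4123 -0.3008  0.004 ] [array([ 0.4884, -0.2368,  0.004 ]), array([ 0.4779, -0.3799,  0.004 ]), array([ 0.3362, -0.3673,  0.004 ]), array([ 0.3467, -0.2195,  0.004 ])]
spout [ 0.4781 -0.0308  0.14  ]
tray [ 0.612  -0.2856  0.03  ]
screwdr [ 0.6632 -0.1763  0.    ] [ 0.482  -0.1037  0.02  ] wr [ 0.3242 -0.1569  0.    ]
```

Emit:
{"name": "step_arm", "arguments": {"claw": 1, "rows": [{"travel": [0,0,3.5],"yaw": 0},{"travel": [0,0,3.5],"yaw": 0},{"travel": [0,0,3.5],"yaw": 0},{"travel": [0,0,3.5],"yaw": 0},{"travel": [1.58,-3.56,0],"yaw": -4.4},{"travel": [1.58,-3.56,0],"yaw": -4.4},{"travel": [1.58,-3.56,0],"yaw": -4.4},{"travel": [1.58,-3.56,0],"yaw": -4.4},{"travel": [1.58,-3.56,0],"yaw": -4.4},{"travel": [1.58,-3.56,0],"yaw": -4.4},{"travel": [1.58,-3.56,0],"yaw": -4.4},{"travel": [1.58,-3.56,0],"yaw": -4.4}]}}

```text
time_s: 1.1
ee_pos: [0.3285, 0.3572, 0.3834]
tcp_rot: [0.0, 0.896, -0.445, -0.0]
contact_force: [0.6, 0.4, -0.4]
finger_gap: 1.003
finger_force: 0.0
```

Emit:
{"name": "step_arm", "arguments": {"rows": [{"travel": [1.58,-3.56,0],"yaw": -4.4},{"travel": [1.58,-3.56,0],"yaw": -4.4},{"travel": [1.58,-3.56,0],"yaw": -4.4},{"travel": [1.58,-3.56,0],"yaw": -4.4},{"travel": [1.58,-3.56,0],"yaw": -4.4},{"travel": [1.58,-3.56,0],"yaw": -4.4},{"travel": [1.58,-3.56,0],"yaw": -4.4},{"travel": [1.58,-3.56,0],"yaw": -4.4},{"travel": [1.58,-3.56,0],"yaw": -4.0},{"travel": [0,0,0],"yaw": 0},{"travel": [0,0,0],"yaw": 0}]}}

```text
time_s: 2.02
ee_pos: [0.4708, 0.0367, 0.383]
tcp_rot: [-0.001, -0.694, 0.72, 0.0]
contact_force: [-0.1, 1.1, -1.0]
finger_gap: 1.001
finger_force: 0.0
```

Run:
```python
from cell import arm
from h import *
s=arm.sense(); c=arm.get_calibration("wrist"); np.savez("pics/w1.npz",**{k:np.array(c[k]) for k in("K","R","t")})
im=arm.read_camera("wrist"); cv2.imwrite("pics/w1.png",im[:,:,::-1]); print(s["ee_pos"],s["joint_positions"])
C=cal("w1")
for X in [(.4714,.0679,.192),(.4696,.0057,.192),(.411,.161,.314),(.535,.1756,.314)]: print(X,proj(C,X))
```

```text
[0.47075807 0.03674356 0.38295257] [ 4.96028166e-01 -4.69910509e-02 -1.67446988e-01 -1.79742233e-04
 -1.45163486e+00 -5.32245348e-01]
(0.4714, 0.0679, 0.192) [280.54233592 216.75913909]
(0.4696, 0.0057, 0.192) [280.1122855 161.6972408]
(0.411, 0.161, 0.314) [356.6264053  364.78788796]
(0.535, 0.1756, 0.314) [211.6889747  383.00511851]
```

View pics/w1.png

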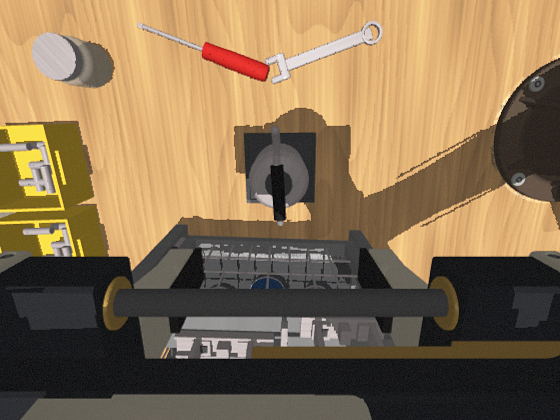

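The wrist view shows the bar running (279,165)–(279,221), about 4 px from my prediction, so the handle centre is y≈0.041. I'll descend onto it.

Emit:
{"name": "step_arm", "arguments": {"rows": [{"travel": [0,0.4,-2.5],"yaw": 0},{"travel": [0,0,-2.5],"yaw": 0},{"travel": [0,0,-2.5],"yaw": 0},{"travel": [0,0,-2.5],"yaw": 0},{"travel": [0,0,-2.5],"yaw": 0},{"travel": [0,0,-2],"yaw": 0},{"travel": [0,0,-2],"yaw": 0},{"travel": [0,0,-1.5],"yaw": 0},{"travel": [0,0,-1],"yaw": 0},{"travel": [0,0,-0.4],"yaw": 0},{"travel": [0,0,0],"yaw": 0}]}}

```text
time_s: 2.98
ee_pos: [0.4701, 0.0435, 0.1891]
tcp_rot: [-0.001, -0.696, 0.718, 0.0]
contact_force: [-0.1, -0.4, 1.4]
finger_gap: 1.0
finger_force: 0.0
```

Emit:
{"name": "step_arm", "arguments": {"claw": -1, "rows": [{"travel": [0,0,0],"yaw": 0},{"travel": [0,0,0],"yaw": 0},{"travel": [0,0,0],"yaw": 0},{"travel": [0,0,0],"yaw": 0},{"travel": [0,0,0],"yaw": 0},{"travel": [0,0,0],"yaw": 0},{"travel": [0,0,0],"yaw": 0},{"travel": [0,0,0],"yaw": 0}]}}

```text
time_s: 3.65
ee_pos: [0.4705, 0.0428, 0.1896]
tcp_rot: [0.0, -0.696, 0.718, -0.0]
contact_force: [-0.6, 0.5, 0.0]
finger_gap: 0.454
finger_force: 0.0
```

Emit:
{"name": "step_arm", "arguments": {"rows": [{"travel": [0,0,0],"yaw": 0},{"travel": [0,0,0],"yaw": 0},{"travel": [0,0,0],"yaw": 0},{"travel": [0,0,0],"yaw": 0},{"travel": [0,0,0],"yaw": 0},{"travel": [0,0,0],"yaw": 0},{"travel": [0,0,0],"yaw": 0},{"travel": [0,0,0],"yaw": 0}]}}

```text
time_s: 4.32
ee_pos: [0.4708, 0.0429, 0.1898]
tcp_rot: [0.0, -0.696, 0.718, -0.0]
contact_force: [1.2, 0.3, -0.1]
finger_gap: 0.149
finger_force: 29.7
```

Emit:
{"name": "step_arm", "arguments": {"rows": [{"travel": [0,0,0.5],"yaw": 0},{"travel": [0,0,1],"yaw": 0},{"travel": [0,0,1],"yaw": 0},{"travel": [0,0,1],"yaw": 0},{"travel": [0,0,1],"yaw": 0},{"travel": [0,0,1],"yaw": 0},{"travel": [0,0,0.5],"yaw": 0},{"travel": [0,0,0],"yaw": 0}]}}

```text
time_s: 4.98
ee_pos: [0.4712, 0.0431, 0.2512]
tcp_rot: [0.001, -0.696, 0.718, -0.0]
contact_force: [-0.1, -0.4, -4.6]
finger_gap: 0.15
finger_force: 29.7
```

Emit:
{"name": "step_arm", "arguments": {"rows": [{"travel": [-0.1,-0.6,0],"yaw": 0},{"travel": [-0.2,-1.2,0],"yaw": 0},{"travel": [-0.3,-1.8,0],"yaw": 0},{"travel": [-0.4,-2,0],"yaw": 0},{"travel": [-0.4,-2,0],"yaw": 0},{"travel": [-0.4,-2,0],"yaw": 0},{"travel": [-0.4,-2,0],"yaw": 0},{"travel": [-0.4,-2,0],"yaw": 0},{"travel": [-0.4,-2,0],"yaw": 0},{"travel": [-0.4,-2,0],"yaw": 0},{"travel": [-0.4,-2,0],"yaw": 0},{"travel": [-0.4,-2,0],"yaw": 0}]}}

```text
time_s: 5.98
ee_pos: [0.4271, -0.1748, 0.2489]
tcp_rot: [-0.001, -0.696, 0.718, 0.001]
contact_force: [1.4, -0.0, -5.1]
finger_gap: 0.148
finger_force: 29.7
```

Emit:
{"name": "step_arm", "arguments": {"rows": [{"travel": [-0.4,-2,0],"yaw": 0},{"travel": [-0.4,-2,0],"yaw": 0},{"travel": [-0.4,-2,0],"yaw": 0},{"travel": [-0.4,-2,0],"yaw": 0},{"travel": [-0.2,-2,0],"yaw": 0},{"travel": [0,-1.6,0],"yaw": 0},{"travel": [0,-0.8,0],"yaw": 0},{"travel": [0,-0.2,0],"yaw": 0},{"travel": [0,0,0],"yaw": 0},{"travel": [0,0,0],"yaw": 0},{"travel": [0,0,0],"yaw": 0}]}}

```text
time_s: 6.9
ee_pos: [0.4104, -0.2986, 0.2495]
tcp_rot: [0.0, -0.696, 0.718, 0.0]
contact_force: [0.7, -0.7, -4.8]
finger_gap: 0.151
finger_force: 29.7
```

Run:
```python
from cell import arm
from h import *
print(arm.sense()["ee_pos"])
im=arm.read_camera("top"); cv2.imwrite("pics/top1.png",cv2.resize(im[200:300,310:450,::-1],None,fx=4,fy=4,interpolation=cv2.INTER_CUBIC))
im=arm.read_camera("scene"); cv2.imwrite("pics/scene1.png",cv2.resize(im[150:300,130:330,::-1],None,fx=4,fy=4,interpolation=cv2.INTER_CUBIC))
```

```text
[ 0.41035231 -0.29857726  0.24945752]
```

View pics/scene1.png

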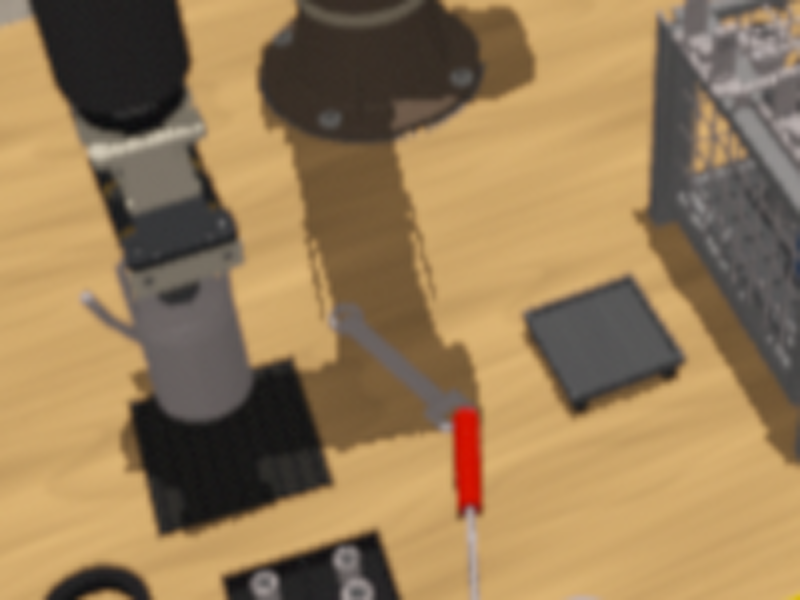

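The can hangs upright over the mat, base around (200,405), just raised. Lowering about 8.2 cm.

Emit:
{"name": "step_arm", "arguments": {"rows": [{"travel": [0.1,0,-0.8],"yaw": 0},{"travel": [0.1,0,-1.2],"yaw": 0},{"travel": [0,0,-1.5],"yaw": 0},{"travel": [0,0,-1.5],"yaw": 0},{"travel": [0,0,-1.2],"yaw": 0},{"travel": [0,0,-0.8],"yaw": 0},{"travel": [0,0,-0.4],"yaw": 0},{"travel": [0,0,-0.3],"yaw": 0},{"travel": [0,0,-0.2],"yaw": 0},{"travel": [0,0,-0.2],"yaw": 0},{"travel": [0,0,0],"yaw": 0},{"travel": [0,0,0],"yaw": 0}]}}

```text
time_s: 8.0
ee_pos: [0.4127, -0.2992, 0.1689]
tcp_rot: [0.0, -0.696, 0.718, -0.0]
contact_force: [-0.4, 0.8, -5.3]
finger_gap: 0.15
finger_force: 29.7
```

Emit:
{"name": "step_arm", "arguments": {"rows": [{"travel": [0,0,-0.1],"yaw": 0},{"travel": [0,0,-0.1],"yaw": 0},{"travel": [0,0,0],"yaw": 0},{"travel": [0,0,0],"yaw": 0}]}}

```text
time_s: 8.33
ee_pos: [0.4135, -0.2995, 0.1676]
tcp_rot: [0.0, -0.696, 0.718, -0.001]
contact_force: [1.7, 1.0, 2.7]
finger_gap: 0.148
finger_force: 29.7
```

Emit:
{"name": "step_arm", "arguments": {"claw": 1, "rows": [{"travel": [0,0,0],"yaw": 0},{"travel": [0,0,0],"yaw": 0},{"travel": [0,0,0],"yaw": 0},{"travel": [0,0,0],"yaw": 0},{"travel": [0,0,0],"yaw": 0},{"travel": [0,0,0],"yaw": 0},{"travel": [0,0,0],"yaw": 0},{"travel": [0,0,0],"yaw": 0},{"travel": [0,0,0],"yaw": 0},{"travel": [0,0,0],"yaw": 0}]}}

```text
time_s: 9.17
ee_pos: [0.4125, -0.2991, 0.1666]
tcp_rot: [-0.0, -0.696, 0.718, 0.0]
contact_force: [-0.1, -0.8, 0.0]
finger_gap: 0.847
finger_force: 0.0
```

Emit:
{"name": "step_arm", "arguments": {"rows": [{"travel": [0,0,0.8],"yaw": 0},{"travel": [0,0,1.5],"yaw": 0},{"travel": [0,0,2],"yaw": 0},{"travel": [0,0,3],"yaw": 0},{"travel": [0,0,3.5],"yaw": 0},{"travel": [0,0,3.5],"yaw": 0},{"travel": [0,0,3.5],"yaw": 0},{"travel": [0,0,3],"yaw": 0},{"travel": [0,0,0],"yaw": 0},{"travel": [0,0,0],"yaw": 0}]}}

```text
time_s: 10.0
ee_pos: [0.413, -0.2994, 0.3772]
tcp_rot: [0.001, -0.696, 0.718, -0.002]
contact_force: [0.1, -0.6, -1.2]
finger_gap: 0.999
finger_force: 0.0
```

Emit:
{"name": "step_arm", "arguments": {"rows": [{"travel": [0.4,1.5,0.2],"yaw": 0},{"travel": [0.9,3.2,0.2],"yaw": 0},{"travel": [0.9,3.2,0.2],"yaw": 0},{"travel": [0.9,3.2,0.2],"yaw": 0},{"travel": [0.9,3.2,0.2],"yaw": 0},{"travel": [0.9,3.2,0.2],"yaw": 0},{"travel": [0.9,3.2,0.2],"yaw": 0},{"travel": [0.9,3.2,0.2],"yaw": 0},{"travel": [0.9,3.2,0.2],"yaw": 0},{"travel": [0.9,3.2,0.2],"yaw": 0},{"travel": [0.9,3.2,0.2],"yaw": 0},{"travel": [0.9,3.2,0.1],"yaw": 0}]}}

```text
time_s: 11.0
ee_pos: [0.5152, 0.0694, 0.3971]
tcp_rot: [-0.001, -0.696, 0.718, 0.0]
contact_force: [0.1, -0.5, -0.3]
finger_gap: 0.998
finger_force: 0.0
```

Emit:
{"name": "step_arm", "arguments": {"rows": [{"travel": [0.9,3.2,0],"yaw": -1},{"travel": [0.9,3,0],"yaw": -1},{"travel": [0.1,0.8,0],"yaw": 0},{"travel": [0,0,0],"yaw": 0},{"travel": [0,0,0],"yaw": 0},{"travel": [0,0,0],"yaw": 0}]}}

```text
time_s: 11.5
ee_pos: [0.5342, 0.1371, 0.3973]
tcp_rot: [-0.0, -0.683, 0.73, 0.0]
contact_force: [0.1, 1.1, -0.6]
finger_gap: 1.001
finger_force: 0.0
```

Run:
```python
from cell import arm
from h import *
s=arm.sense(); c=arm.get_calibration("wrist"); np.savez("pics/w2.npz",**{k:np.array(c[k]) for k in("K","R","t")})
im=arm.read_camera("wrist"); cv2.imwrite("pics/w2.png",cv2.resize(im[170:420,80:480,::-1],None,fx=2,fy=2,interpolation=cv2.INTER_CUBIC)); print(s["ee_pos"])
C=cal("w2")
for X in [(.4714,.0679,.192),(.411,.161,.314),(.535,.1756,.314),(.635,.145,.255)]: print(X,proj(C,X),(proj(C,X)-[80,170])*2)
im=arm.read_camera("scene"); cv2.imwrite("pics/scene2.png",cv2.resize(im[210:310,130:260,::-1],None,fx=4,fy=4,interpolation=cv2.INTER_CUBIC))
```

```text
[0.53415606 0.13710011 0.39730804]
(0.4714, 0.0679, 0.192) [334.03870693 120.48927655] [508.07741387 -99.0214469 ]
(0.411, 0.161, 0.314) [438.84458493 241.35291904] [717.68916987 142.70583809]
(0.535, 0.1756, 0.314) [282.54522807 267.67129317] [405.09045614 195.34258633]
(0.635, 0.145, 0.255) [176.56569177 216.55735616] [193.13138354  93.11471232]
```

View pics/w2.png

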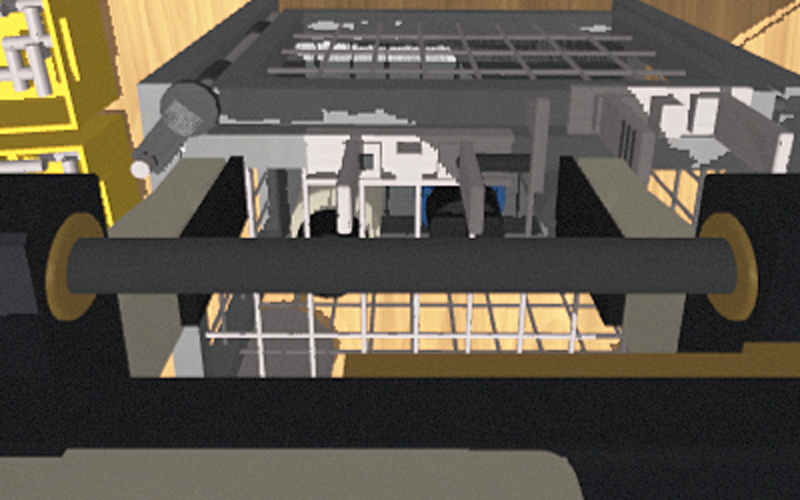

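The wrist view (2x crop) shows the inner tabs' tops centred at about (345,207) and (477,208), so the catch middle is near (411,208), against a prediction of (405,195).

Run:
```python
from h import *
C=cal("w2")
for p in [(345,207),(477,208),(411,208),(783,152)]: print(ray(C,80+p[0]/2,170+p[1]/2,.314))
K,R,t=C; print(-R.T@t)
```

```text
[0.55966996 0.17919207 0.314     ]
[0.50622425 0.18328371 0.314     ]
[0.53297471 0.18146355 0.314     ]
[0.38490766 0.16674439 0.314     ]
[0.52933722 0.05727453 0.53883583]
```

View pics/scene2.png

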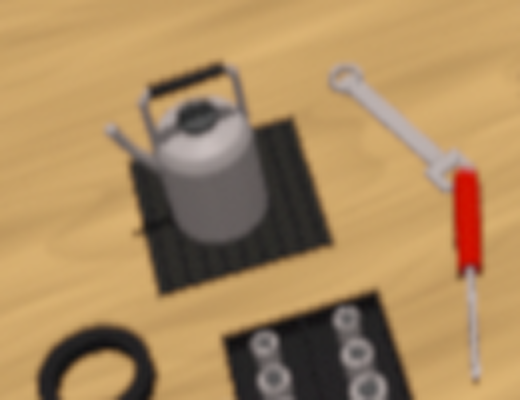

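The can stands upright near the mat's centre: base about (218,213) against mat centre (228,206). Going down onto the inner catch now.

Emit:
{"name": "step_arm", "arguments": {"rows": [{"travel": [-0.1,2,0],"yaw": 0},{"travel": [0,2.2,0],"yaw": 0},{"travel": [0,0,0],"yaw": 0},{"travel": [0,0,-1.5],"yaw": 0},{"travel": [0,0,-2],"yaw": 0},{"travel": [0,0,-2],"yaw": 0},{"travel": [0,0,-1.5],"yaw": 0},{"travel": [0,0,-1.2],"yaw": 0},{"travel": [0,0,-1],"yaw": 0},{"travel": [0,0,-0.5],"yaw": 0},{"travel": [0,0,0],"yaw": 0},{"travel": [0,0,0],"yaw": 0}]}}

```text
time_s: 12.6
ee_pos: [0.5338, 0.1795, 0.3011]
tcp_rot: [0.0, -0.683, 0.73, -0.0]
contact_force: [-0.3, -0.4, -0.6]
finger_gap: 1.002
finger_force: 0.0
```

Emit:
{"name": "step_arm", "arguments": {"claw": -1, "rows": [{"travel": [0,0,0],"yaw": 0},{"travel": [0,0,0],"yaw": 0},{"travel": [0,0,0],"yaw": 0},{"travel": [0,0,0],"yaw": 0},{"travel": [0,0,0],"yaw": 0},{"travel": [0,0,0],"yaw": 0},{"travel": [0,0,0],"yaw": 0},{"travel": [0,0,0],"yaw": 0},{"travel": [0,0,0],"yaw": 0},{"travel": [0,0,0],"yaw": 0},{"travel": [0,0,0],"yaw": 0},{"travel": [0,0,0],"yaw": 0}]}}

```text
time_s: 13.6
ee_pos: [0.5335, 0.1799, 0.301]
tcp_rot: [0.0, -0.683, 0.73, 0.0]
contact_force: [-3.0, 1.2, 5.8]
finger_gap: 0.444
finger_force: 30.0
```

The gap is 39 mm, so the inner catch is fully drawn. Releasing and rising.

Emit:
{"name": "step_arm", "arguments": {"claw": 1, "rows": [{"travel": [0,0,0],"yaw": 0},{"travel": [0,0,0],"yaw": 0},{"travel": [0,0,0],"yaw": 0},{"travel": [0,0,0],"yaw": 0},{"travel": [0,0,0],"yaw": 0},{"travel": [0,0,0],"yaw": 0},{"travel": [0,0,0],"yaw": 0},{"travel": [0,0,0],"yaw": 0},{"travel": [0,0,0],"yaw": 0},{"travel": [0,0,0],"yaw": 0}]}}

```text
time_s: 14.43
ee_pos: [0.5336, 0.1799, 0.3006]
tcp_rot: [0.0, -0.683, 0.73, -0.0]
contact_force: [-0.8, 0.4, -0.6]
finger_gap: 0.996
finger_force: 0.0
```

Emit:
{"name": "step_arm", "arguments": {"rows": [{"travel": [0,0,1],"yaw": 0},{"travel": [0,0,2],"yaw": 0},{"travel": [0,0,2],"yaw": 0},{"travel": [-3,0,2],"yaw": 0},{"travel": [-3,-0.5,0],"yaw": 0},{"travel": [-3,-1,0],"yaw": 0},{"travel": [-3,-1.2,0],"yaw": 0},{"travel": [0,-1.6,0],"yaw": 0},{"travel": [0,0,0],"yaw": 0},{"travel": [0,0,0],"yaw": 0},{"travel": [0,0,0],"yaw": 0}]}}

```text
time_s: 15.35
ee_pos: [0.4139, 0.1371, 0.3712]
tcp_rot: [0.001, -0.683, 0.73, -0.0]
contact_force: [0.6, -0.5, -0.2]
finger_gap: 1.003
finger_force: 0.0
```

Run:
```python
from cell import arm
from h import *
s=arm.sense(); c=arm.get_calibration("wrist"); np.savez("pics/w3.npz",**{k:np.array(c[k]) for k in("K","R","t")})
im=arm.read_camera("wrist"); cv2.imwrite("pics/w3.png",cv2.resize(im[170:420,80:480,::-1],None,fx=2,fy=2,interpolation=cv2.INTER_CUBIC)); print(s["ee_pos"])
C=cal("w3")
for X in [(.411,.161,.314),(.533,.1805,.314),(.635,.145,.255)]: print(X,(proj(C,X)-[80,170])*2)
```

```text
[0.41386519 0.13711753 0.37118703]
(0.411, 0.161, 0.314) [413.66725028 192.50311862]
(0.533, 0.1805, 0.314) [ 86.99545927 260.04311858]
(0.635, 0.145, 0.255) [-92.34252676 128.52570268]
```

View pics/w3.png

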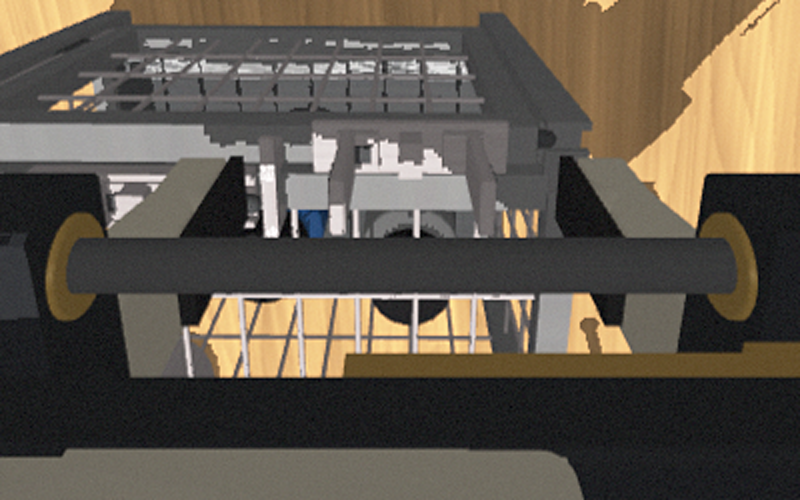

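The outer tabs' tops are centred at about (338,208) and (486,208), middle (412,208), which gives the outer catch at (0.4115, 0.166). Moving there and squeezing.

Emit:
{"name": "step_arm", "arguments": {"rows": [{"travel": [-0.2,1.5,0],"yaw": 0},{"travel": [0,1.4,0],"yaw": 0},{"travel": [0,0,0],"yaw": 0},{"travel": [0,0,-1.2],"yaw": 0},{"travel": [0,0,-1.5],"yaw": 0},{"travel": [0,0,-1.5],"yaw": 0},{"travel": [0,0,-1.3],"yaw": 0},{"travel": [0,0,-1],"yaw": 0},{"travel": [0,0,-0.5],"yaw": 0},{"travel": [0,0,0],"yaw": 0},{"travel": [0,0,0],"yaw": 0}]}}

```text
time_s: 16.32
ee_pos: [0.4118, 0.1661, 0.3008]
tcp_rot: [-0.0, -0.683, 0.73, -0.0]
contact_force: [0.2, -0.6, 0.3]
finger_gap: 0.999
finger_force: 0.0
```

Emit:
{"name": "step_arm", "arguments": {"claw": -1, "rows": [{"travel": [0,0,0],"yaw": 0},{"travel": [0,0,0],"yaw": 0},{"travel": [0,0,0],"yaw": 0},{"travel": [0,0,0],"yaw": 0},{"travel": [0,0,0],"yaw": 0},{"travel": [0,0,0],"yaw": 0},{"travel": [0,0,0],"yaw": 0},{"travel": [0,0,0],"yaw": 0},{"travel": [0,0,0],"yaw": 0},{"travel": [0,0,0],"yaw": 0},{"travel": [0,0,0],"yaw": 0},{"travel": [0,0,0],"yaw": 0}]}}

```text
time_s: 17.32
ee_pos: [0.412, 0.166, 0.3011]
tcp_rot: [0.001, -0.683, 0.73, -0.0]
contact_force: [4.4, -0.7, 4.6]
finger_gap: 0.443
finger_force: 30.0
```

Run:
```python
from cell import arm
from h import *
p=arm.sense()["ee_pos"]; print(p)
h=np.array([p[0]+.2245,p[1]-.0157]); a0=np.radians(176)
f=lambda th:h+.225*np.array([np.cos(a0+th),np.sin(a0+th)])
N=36; st=np.radians(79)/N
for i in range(N):
    d=(f((i+1)*st)-f(i*st))*100; print(i+1,d.round(2),f((i+1)*st).round(3) if i%12==11 else "")
```

```text
[0.41201184 0.16600008 0.30107957]
1 [-0.04 -0.86] 
2 [-0.01 -0.86] 
3 [ 0.02 -0.86] 
4 [ 0.06 -0.86] 
5 [ 0.09 -0.86] 
6 [ 0.12 -0.85] 
7 [ 0.15 -0.85] 
8 [ 0.19 -0.84] 
9 [ 0.22 -0.83] 
10 [ 0.25 -0.82] 
11 [ 0.28 -0.81] 
12 [ 0.31 -0.8 ] [0.428 0.065]
13 [ 0.34 -0.79] 
14 [ 0.37 -0.78] 
15 [ 0.4  -0.76] 
16 [ 0.43 -0.75] 
17 [ 0.46 -0.73] 
18 [ 0.49 -0.71] 
19 [ 0.51 -0.69] 
20 [ 0.54 -0.67] 
21 [ 0.57 -0.65] 
22 [ 0.59 -0.63] 
23 [ 0.61 -0.61] 
24 [ 0.64 -0.58] [ 0.488 -0.019]
25 [ 0.66 -0.56] 
26 [ 0.68 -0.53] 
27 [ 0.7 -0.5] 
28 [ 0.72 -0.48] 
29 [ 0.74 -0.45] 
30 [ 0.75 -0.42] 
31 [ 0.77 -0.39] 
32 [ 0.78 -0.36] 
33 [ 0.8  -0.33] 
34 [ 0.81 -0.3 ] 
35 [ 0.82 -0.27] 
36 [ 0.83 -0.24] [ 0.578 -0.067]
```

The gap is 39 mm, so the outer catch is in. Swinging the gate along the arc.

Emit:
{"name": "step_arm", "arguments": {"rows": [{"travel": [-0.04,-0.86,0],"yaw": 2.2},{"travel": [-0.01,-0.86,0],"yaw": 2.2},{"travel": [0.02,-0.86,0],"yaw": 2.2},{"travel": [0.06,-0.86,0],"yaw": 2.2},{"travel": [0.09,-0.86,0],"yaw": 2.2},{"travel": [0.12,-0.85,0],"yaw": 2.2},{"travel": [0.15,-0.85,0],"yaw": 2.2},{"travel": [0.19,-0.84,0],"yaw": 2.2},{"travel": [0.22,-0.83,0],"yaw": 2.2},{"travel": [0.25,-0.82,0],"yaw": 2.2},{"travel": [0.28,-0.81,0],"yaw": 2.2},{"travel": [0.31,-0.8,0],"yaw": 2.2}]}}

```text
time_s: 18.32
ee_pos: [0.4282, 0.065, 0.3011]
tcp_rot: [-0.001, 0.832, -0.554, 0.0]
contact_force: [1.9, 2.0, 4.8]
finger_gap: 0.444
finger_force: 30.0
```

Emit:
{"name": "step_arm", "arguments": {"rows": [{"travel": [0.34,-0.79,0],"yaw": 2.2},{"travel": [0.37,-0.78,0],"yaw": 2.2},{"travel": [0.4,-0.76,0],"yaw": 2.2},{"travel": [0.43,-0.75,0],"yaw": 2.2},{"travel": [0.46,-0.73,0],"yaw": 2.2},{"travel": [0.49,-0.71,0],"yaw": 2.2},{"travel": [0.51,-0.69,0],"yaw": 2.2},{"travel": [0.54,-0.67,0],"yaw": 2.2},{"travel": [0.57,-0.65,0],"yaw": 2.2},{"travel": [0.59,-0.63,0],"yaw": 2.2},{"travel": [0.61,-0.61,0],"yaw": 2.2},{"travel": [0.64,-0.58,0],"yaw": 2.2}]}}

```text
time_s: 19.32
ee_pos: [0.4877, -0.0186, 0.3011]
tcp_rot: [-0.0, 0.937, -0.349, 0.0]
contact_force: [0.8, 1.5, 7.5]
finger_gap: 0.441
finger_force: 30.0
```

Emit:
{"name": "step_arm", "arguments": {"rows": [{"travel": [0.66,-0.56,0],"yaw": 2.2},{"travel": [0.68,-0.53,0],"yaw": 2.2},{"travel": [0.7,-0.5,0],"yaw": 2.2},{"travel": [0.72,-0.48,0],"yaw": 2.2},{"travel": [0.74,-0.45,0],"yaw": 2.2},{"travel": [0.75,-0.42,0],"yaw": 2.2},{"travel": [0.77,-0.39,0],"yaw": 2.2},{"travel": [0.78,-0.36,0],"yaw": 2.2},{"travel": [0.8,-0.33,0],"yaw": 2.2},{"travel": [0.81,-0.3,0],"yaw": 2.2},{"travel": [0.82,-0.27,0],"yaw": 2.2},{"travel": [0.83,-0.24,0],"yaw": 2.2}]}}

```text
time_s: 20.32
ee_pos: [0.5779, -0.0671, 0.3011]
tcp_rot: [0.0, 0.992, -0.126, -0.0]
contact_force: [-1.3, 1.0, 7.1]
finger_gap: 0.439
finger_force: 30.0
```

Emit:
{"name": "step_arm", "arguments": {"rows": [{"travel": [0,0,0],"yaw": 0},{"travel": [0,0,0],"yaw": 0},{"travel": [0,0,0],"yaw": 0},{"travel": [0,0,0],"yaw": 0},{"travel": [0,0,0],"yaw": 0},{"travel": [0,0,0],"yaw": 0}]}}

```text
time_s: 20.82
ee_pos: [0.5775, -0.067, 0.3011]
tcp_rot: [0.0, 0.992, -0.127, -0.0]
contact_force: [-1.5, -0.1, 6.7]
finger_gap: 0.441
finger_force: 30.0
```

Run:
```python
from cell import arm
from h import *
s=arm.sense(); print(s["ee_pos"],s["tcp_rot"],s["contact_force"],s["finger_gap"])
a=arm.read_camera("top")[90:290,120:320,::-1]; b=arm.read_camera("scene")[130:330,130:430,::-1]
r=lambda i,f:cv2.resize(i,None,fx=f,fy=f,interpolation=cv2.INTER_CUBIC)
cv2.imwrite("pics/end.png",np.hstack([r(a,1.6),r(b,1.6)])); print(np.hstack([r(a,1.6),r(b,1.6)]).shape)
```

```text
[ 0.57753119 -0.06699597  0.30109756] [ 6.92485448e-05  9.91868723e-01 -1.27264912e-01 -2.70991251e-04] [-1.47755171 -0.07725691  6.71303159] 0.4405471015613651
(320, 800, 3)
```

View pics/end.png

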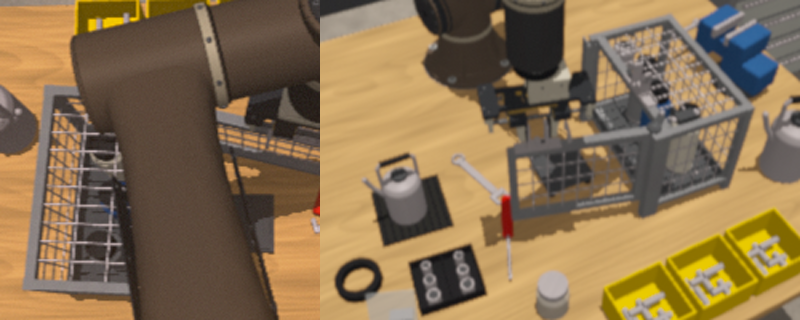

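The gate stands wide open (about 79°), held by the fingers, and the can is upright on the mat. Handing in.

```bash
python3 -c "
from cell import arm
print(arm.hand_in())"
```

```text
the job is handed in; nothing more can be done
None
```

I handed the job in at about 21 s. The middle-sized oil can stands upright on the mat, the inner catch was fully drawn, and the fingers hold the gate open at about 1.38 rad by the arm's pose; no verdict came back.

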